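Take the blade off a desk fan for washing

ROBOT

A 6-joint arm with a two-finger parallel gripper is mounted at the origin on the work surface. World frame = base frame: x ahead of the robot, y to its left, z up, the work surface at z = 0. Lengths are in m, angles in rad, forces in N, time in s.
With the tool pointing down it reaches from about 0.225 to 0.875 m from the base axis. Payload 3.4 kg.
Tool frame: the origin (TCP) lies on the centre line of the jaws, within the pads' length; the fingertips stand 11 mm ahead of it and the grasp point (between the pads) lies 8 mm behind it; z points along the fingers, y is the line along which they close (so a half turn about z gives the same grasp; the last joint's range is limited). The gripper opens to 85 mm and grips with 20 to 120 N. Pads are 22 mm wide; open, the fingers measure 114 mm over their backs; the gripper's body (76 mm by 85 mm) begins 54 mm behind the grasp point. The pads swing forward as they close: fully open they stand 13 mm farther back than shut.
Start: joints at [1.107, 0.276, 1.505, -0, 1.361, -0.121], TCP at [0.193, 0.542, 0.242] pointing down, gripper open.
Joint ranges: [-2.89, 2.89], [-0.75, 2.08], [0.22, 2.7], [-1.18, 4.32], [0.11, 2.71], [-2.7, 2.7]. Speed limits (rad/s): [2.57, 2.57, 3.14, 3.14, 3.14, 3.14].

INTERFACE

Orientations are given as a unit quaternion [w, x, y, z].
In Python, from rig import manip, eyes, job gives the robot as it stands.
- The arm moves only by the tool drive_tool, never from a script. Its argument "rows" is a list of rows, each a list of 3 entries, a list of its own where there are three numbers: the turn, a rotation vector about the world's x, y, z in rad, then the shift along the world's x, y, z in cm, then the finger opening in cm, from 0 to 8.54. A call has 1 to 8 rows; each row shifts and turns the commanded pose from where the row before left it; what a row does not reach is not made up. A row lasts 1/8 s, in which the tool goes at most 62.5 mm and 10.7 degrees, less where a joint would pass 70% of its speed; a pose out of reach is approached as far as the arm can. A call is refused whole if a number of a shift passes 6.25 or a number of a turn 0.188, either way. A call with a gripper value outside its range is refused whole. The fingers move at their own pace and stop on an object; "force" is the grip in N (left out, the last holds). Time passes only in rows, so rows that do not move let the fingers close. It gives the time, the measured TCP pose, the force, the opening and the grip force at its end, in the units of the state.
- manip.get_state(): the state, without advancing time (a new reading comes with each control period).
- eyes.get_image(name): name is "scene" or "top"; returns the picture (400x640x3 uint8, red, green, blue); there is no depth.
- eyes.get_calibration(name): a dict with "camera_matrix" (3x3 intrinsics, pixels), "k1" (the pictures are not rectified: a ray, as slopes to the right and down, at radius r is drawn at 1 + k1 r^2 times it, then the intrinsics apply), "view" (4x4, takes a point from world to camera coordinates). Camera axes: x right, y up, looking along -z (the intrinsics and any distortion apply to the point x, -y, -z); pixel columns grow to the right and rows downward; lengths in m; the calibration is good to about 2 mm. A picture is of the moment at which its call begins. get_calibration takes no time and is no camera call.
- job.sign_off(): hands the job in; it is judged then, once.
The state is a dict: "clock": time; "qpos": joint angles; "qd": joint speeds; "effort": joint torques, N m; "position": TCP position; "ee_rot": TCP orientation; "contact_force": force on the tool from outside, world axes, zero at the start; "moment": the same for the moment, N m; "width": finger opening in m; "gripper_force": force on a finger pad.
Only numpy, scipy, OpenCV 4.12 (cv2) and the standard library are available. Lean on these libraries where they do the work, as an engineer would, in place of code of your own. Each camera call takes 0.05 s, during which the arm holds its last target. There are 200 camera calls.

TASK

The desk fan lies on its back with its guard off, to be cleaned: undo the black nut that holds the blade - it has a left-hand thread, so it loosens clockwise - and put it in the shallow white dish. Then lift the blade off the shaft and set it down gently, without dropping it, hub up and flat in the middle of the round wooden board so that no blade tip overhangs. Don't force the nut, and leave the other things on the counter where they are.

Things in the scene. Friction and masses are not known exactly. Their poses are not given: they have to be found in the camera images.
- fan: White desk fan on its back, fixed. Origin: on the counter, on the motor's axis, z up. Its neck runs along +x to an upright round foot (diameter 120, 160 to 178 from the axis, top 121 high). Wire rear guard below the blade, rim radius 108 at height 81. Blade hub rests on a collar 75 above the origin.
- shaft_top (a point): Top of the fan's steel shaft, on the motor's axis, 141 above the counter. Shaft diameter 25 over its thread. The thread is coarse, two-start, left-hand: seen from above the nut tightens counterclockwise against a stop and loosens clockwise. The nut turns easily, need not be raised while it turns, and cannot lift until it is free.
- nut: Black plastic nut, 80 g. Origin: centre of its underside, z up; x along its grip bar. Hollow round skirt, diameter 50, 26 high. Starts on the hub's top, 120 above the counter, its x axis 1.75 to 2.05 rad counterclockwise of the fan's x axis. Turn it clockwise by that angle: with its bar parallel to the fan's neck within 0.2 rad it is free to lift straight off; about 0.25 rad beyond, a stop.
- nut_bar (a point): Middle of the nut's upright grip bar, 41 above the nut's origin. The bar, on top of the skirt, is 70 long (nut's x), 20 thick (nut's y), 30 high (26 to 56 above the nut's origin). The nut must rise 30 to clear the shaft.
- blade: Grey three-bladed fan blade, diameter 180, 120 g. Origin: centre of the hub's underside, z up along the hub. Hub: round, diameter 48, 45 high, bore diameter 32 all through; the thin blades leave its lower part (3 to 17 above the underside), so the upper 26 is free to grip. Starts on the shaft, origin 75 above the counter, any rotation. Must be raised 66 to clear the shaft.
- board: Round wooden board, diameter 260, 20 thick, fixed. Origin: centre of its underside, on the counter.
- dish: Shallow round white stoneware dish, loose, 0.4 kg. Outer diameter 116 at the foot and 150 at the rim, 30 high, wall 5, inner floor 6 above its origin, which is the centre of its underside.
- coffee_jar: Bystander: jar with a black lid, diameter 76, 110 high. Origin: centre of its underside.
- spatula: Bystander: spatula lying to the left of the fan and board, about 250 long. Origin near its middle, on the counter.
- mug: Bystander: mug, diameter 80, 90 high. Origin: centre of its underside.
- apple: Bystander: apple, diameter 76, 66 high. Origin: its underside.
- pepper_mill: Bystander: wooden pepper mill, diameter 56, 145 high. Origin: centre of its underside.
- tin: Bystander: tin, diameter 74, 100 high. Origin: centre of its underside.
Things that resemble listed ones, but are neither listed nor needed, are in the scene too. Several things have the shape of the nut; the one meant has the colours described above.

How it is judged:
By the outcome, as a careful person would: the job done as asked, in the order asked, and still so for the second after the job is handed in, with the robot touching nothing.
It also fails if it takes over 67 s, if anything falls off the work surface, if the arm or the gripper's body presses on something with over 40 N, if the wrist force passes 120 N, or if a joint passes its speed limit or range.

## Working session

There is one attempt and no reset: what is moved stays moved. The work goes in short steps, Python scripts to look and compute and a tool call to move; the robot and the scene stay as the last step left them, time stands still between calls to the robot, and variables do not carry over. Pictures are saved under pics/ and viewed, at most 10 in all, crops included, and the job is handed in when it is done.

Besides the shell and the picture viewer there is one more tool, called after "Call:" in YAML: its name, and indented under it one key for each argument. drive_tool: Moves the arm, as the interface text tells. Its arguments: {"type":"object","properties":{"rows":{"type":"array"},"force":{"type":"number"}},"required":["rows"]}

```bash
mkdir -p pics
cat > h.py <<'E'
import numpy as np, cv2
from rig import manip, eyes, job
def cast(name,uv,z):
    c=eyes.get_calibration(name);K=np.array(c['camera_matrix']);V=np.array(c['view']);k=c['k1']
    d=(np.array(uv,float)-K[:2,2])/[K[0,0],K[1,1]]
    s=d.copy()
    for _ in range(30): s=d/(1+k*(s@s))
    R=V[:3,:3];o=-R.T@V[:3,3];r=R.T@np.array([s[0],-s[1],-1])
    return o+r*(z-o[2])/r[2]
def proj(name,p):
    c=eyes.get_calibration(name);K=np.array(c['camera_matrix']);V=np.array(c['view'])
    q=V[:3,:3]@np.array(p,float)+V[:3,3];s=np.array([q[0],-q[1]])/-q[2];s=s*(1+c['k1']*(s@s))
    return s*[K[0,0],K[1,1]]+K[:2,2]
def save(name,fn,crop=None,f=1):
    im=eyes.get_image(name)
    o=im[crop[1]:crop[3],crop[0]:crop[2]] if crop else im
    cv2.imwrite('pics/'+fn,cv2.resize(o[:,:,::-1],None,fx=f,fy=f,interpolation=cv2.INTER_CUBIC));return im
E
python3 - <<'E'
from h import *
for n in ('top','scene'):
    np.save(n+'.npy',save(n,n+'0.png',None,1.25));c=eyes.get_calibration(n);V=np.array(c['view']);print(n,-V[:3,:3].T@V[:3,3],c['k1'])
print(manip.get_state())
E
```

```text
top [0.29362521 0.0100511  1.44879488] -0.0825914434047103
scene [1.51306589 0.10972712 0.75903031] 0.007006786287454605
{'clock': 0.1, 'qpos': array([ 1.10697733e+00,  2.76517571e-01,  1.50602887e+00, -5.41911829e-06,
        1.36072080e+00, -1.20986093e-01]), 'qd': array([-0.00142228, -0.00097693, -0.00610176,  0.00080222,  0.00057713,
       -0.00081868]), 'effort': array([-2.84446269e-04, -4.17701840e+01, -2.46404672e+01, -3.20639010e-04,
        5.90808224e-03, -9.75999399e-06]), 'position': array([0.19307641, 0.54111319, 0.2415254 ]), 'ee_rot': array([-2.38816375e-04,  1.70577591e-01,  9.85343891e-01, -8.02519373e-04]), 'contact_force': array([ 0.01322077, -0.06341383, -0.41342892]), 'moment': array([ 0.00095907, -0.00975745, -0.06335438]), 'gripper_force': 0.0, 'width': 0.08565785377946976}
```

View pics/top0.png

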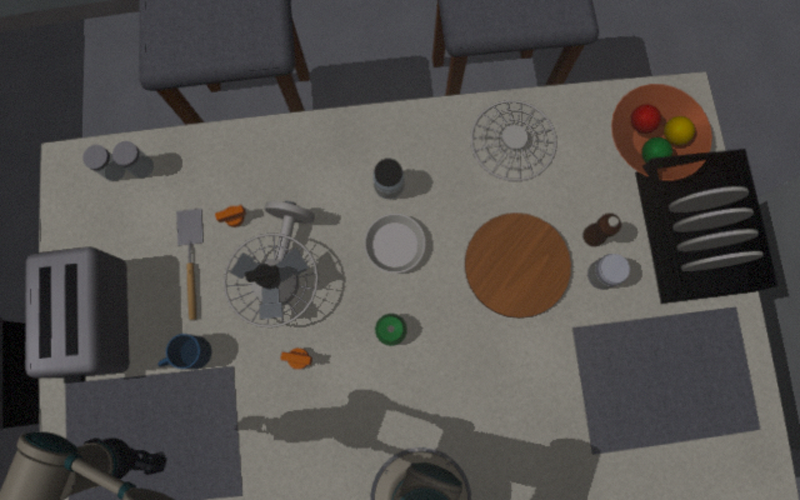

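View pics/scene0.png

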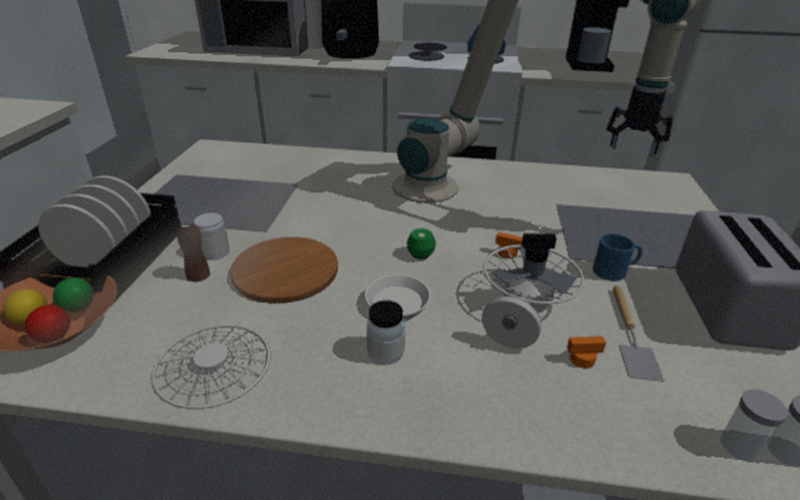

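The top picture shows the fan with the black nut at about (265,276) in the enlarged view, the foot at (289,212), the dish at (396,243) and the board at (519,264). Nut-shaped candidates are the black one on the fan (265,276) and orange ones at (231,215) and (297,357). The black one on the shaft fits by colour and place. I'll confirm it in a crop and measure.

Run:
```python
from h import *
t=np.load('top.npy');s=np.load('scene.npy')
def comps(im,m,box,nm):
    mm=np.zeros(m.shape,np.uint8);x0,y0,x1,y1=box;mm[y0:y1,x0:x1]=m[y0:y1,x0:x1]
    c,_=cv2.findContours(mm,cv2.RETR_EXTERNAL,cv2.CHAIN_APPROX_NONE)
    c=max(c,key=cv2.contourArea);print(nm,cv2.contourArea(c),cv2.boundingRect(c),cv2.minAreaRect(c));return c
V=t.max(2)
c=comps(t,(V<45),(190,200,235,245),'nut top')
r=cv2.boxPoints(cv2.minAreaRect(c));print([cast('top',p,.176).round(4) for p in r])
hsv=cv2.cvtColor(t,cv2.COLOR_RGB2HSV)
b=comps(t,(hsv[:,:,1]>90)&(hsv[:,:,0]<20),(360,160,470,265),'board')
P=np.array([cast('top',p[0],.02)[:2] for p in cv2.convexHull(b)],np.float32);print('board',cv2.minEnclosingCircle(P))
g=cv2.cvtColor(t,cv2.COLOR_RGB2GRAY)
print('shaft top px',cast('top',(212,221),.17))
big=cv2.resize(t[145:275,170:350],None,fx=4,fy=4,interpolation=cv2.INTER_CUBIC)
big=np.clip(big.astype(float)*1.5,0,255).astype(np.uint8)
cv2.imwrite('pics/c1.png',big[:,:,::-1])
b2=np.clip(cv2.resize(s[175:285,370:490],None,fx=5,fy=5,interpolation=cv2.INTER_CUBIC).astype(float)*1.5,0,255).astype(np.uint8)
cv2.imwrite('pics/c2.png',b2[:,:,::-1])
```

```text
nut top 331.0 (197, 212, 28, 19) ((210.49998474121094, 220.49998474121094), (27.435747146606445, 17.5362491607666), 8.130102157592773)
[array([0.5151, 0.3244, 0.176 ]), array([0.5619, 0.3147, 0.176 ]), array([0.5429, 0.2416, 0.176 ]), array([0.4964, 0.2518, 0.176 ])]
board 5411.5 (372, 171, 85, 83) ((414.0, 212.0), (82.0, 84.0), 90.0)
board ((0.5165448188781738, -0.2999822795391083), 0.12933297455310822)
shaft top px [0.52827174 0.28033686 0.17      ]
```

View pics/c1.png

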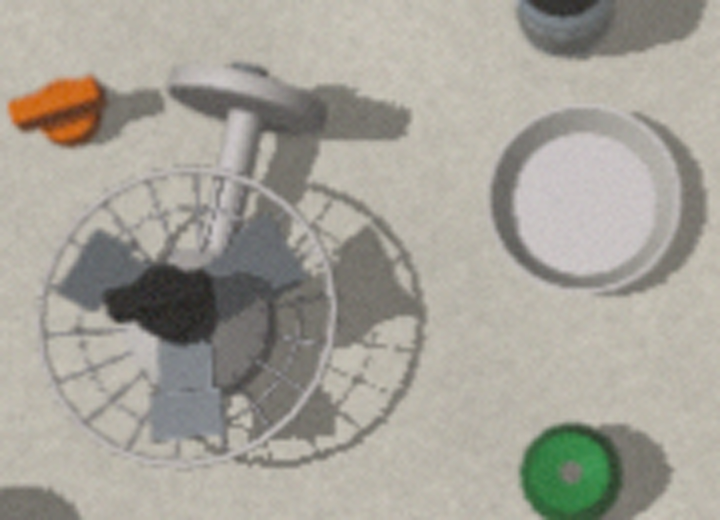

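View pics/c2.png

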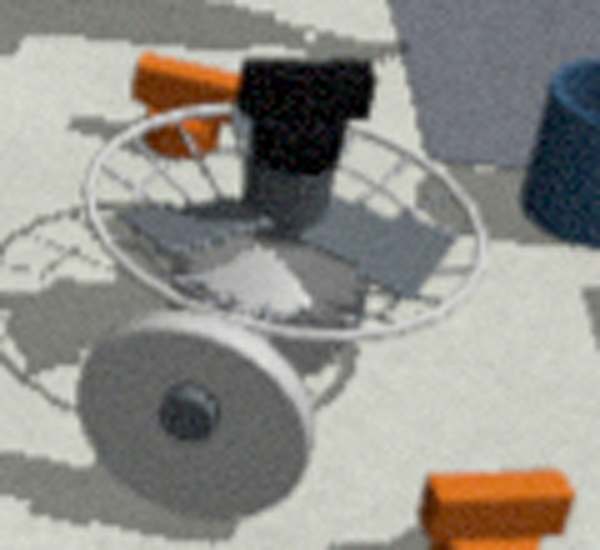

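The crops confirm the black nut on the shaft (bar in c1 from about (106,305) to (212,280)). In c1, the guard rim is centred at (188.5,315), the foot at (247,98), and the dish rim at (585,199).

Run:
```python
from h import *
o=lambda x,y:(170+x/4-.4,145+y/4-.4)
ax=cast('top',o(188.5,315),.081);print('axis',ax)
f=cast('top',o(247,98),.061);d=f-ax;print('foot',f,np.hypot(*d[:2]),np.arctan2(d[1],d[0]))
print('dish',cast('top',o(585.5,199),.03), 'dishfloor',cast('top',o(585,204),.006))
for p in [(106,292),(106,320),(114,318),(135,286),(155,268),(205,268),(212,285)]: print(p,cast('top',o(*p),.176).round(4))
print('pred axis top px crop',[(proj('top',[ax[0],ax[1],z])-[170,145])*4 for z in (.12,.176)])
q=lambda x,y:(370+x/5-.4,175+y/5-.4)
a=cast('scene',q(243,60),.176);b=cast('scene',q(373,65),.176);print('scene bar',a,b,np.linalg.norm(a-b),np.arctan2(*(b-a)[1::-1]))
t=np.load('top.npy')
print(t[205:237,192:230].max(2))
```

```text
axis [0.53618877 0.28590921 0.081     ]
foot [0.69921808 0.23451306 0.061     ] 0.17093894074671018 -0.30539470392382284
dish [ 0.59989259 -0.00990276  0.03      ] dishfloor [ 0.60120793 -0.00942019  0.006     ]
(106, 292) [0.5413 0.3216 0.176 ]
(106, 320) [0.5222 0.3228 0.176 ]
(114, 318) [0.5229 0.3173 0.176 ]
(135, 286) [0.5432 0.3016 0.176 ]
(155, 268) [0.554  0.2872 0.176 ]
(205, 268) [0.5502 0.2533 0.176 ]
(212, 285) [0.538  0.2494 0.176 ]
pred axis top px crop [array([175.14492776, 304.97213755]), array([157.06542266, 292.00253551])]
scene bar [0.53614101 0.25478991 0.176     ] [0.52990402 0.32367522 0.176     ] 0.06916709079895933 1.6610917686294822
[[ 81  73  72 ...  64  73  77]
 [ 73  70  73 ...  73  73  75]
 [ 71  72  74 ...  75  79  74]
 ...
 [119 126 126 ...  79  81  78]
 [108 122 121 ...  81  78  78]
 [101 100  97 ...  80  80  81]]
```

Call:
drive_tool:
  rows:
    - [[0, 0, -0.142], [4.3, -3.2, 0], 8.5]
    - [[0, 0, -0.142], [4.3, -3.2, 0], 8.5]
    - [[0, 0, -0.142], [4.3, -3.2, 0], 8.5]
    - [[0, 0, -0.142], [4.3, -3.2, 0], 6]
    - [[0, 0, -0.142], [4.3, -3.2, 0], 6]
    - [[0, 0, -0.142], [4.3, -3.2, 0], 6]
    - [[0, 0, -0.142], [4.3, -3.2, 0], 6]
    - [[0, 0, -0.142], [4.3, -3.2, 0], 6]
  force: 30

```text
clock: 1.1
position: [0.5383, 0.2843, 0.2418]
ee_rot: [-0.0, 0.676, 0.737, -0.0]
contact_force: [0.0, 0.6, -0.3]
width: 0.0599
gripper_force: 0.0
```

Call:
drive_tool:
  rows:
    - [[0, 0, 0], [0, 0, 0], 6]
    - [[0, 0, 0], [0, 0, 0], 6]

```text
clock: 1.35
position: [0.5366, 0.2856, 0.2417]
ee_rot: [-0.001, 0.674, 0.739, -0.001]
contact_force: [-0.4, 0.7, 0.4]
width: 0.0598
gripper_force: 0.0
```

Run:
```python
from h import *
im=save('scene','s1.png',(370,120,490,240),5)
s=manip.get_state();print(s['position'],s['ee_rot'],s['qpos'])
```

```text
[0.53624738 0.28599822 0.24193293] [-6.00806519e-04  6.73471307e-01  7.39212965e-01 -4.78740159e-04] [3.75130677e-01 3.26198686e-01 1.43216196e+00 6.67664216e-04
 1.38462135e+00 2.82000346e-01]
```

View pics/s1.png

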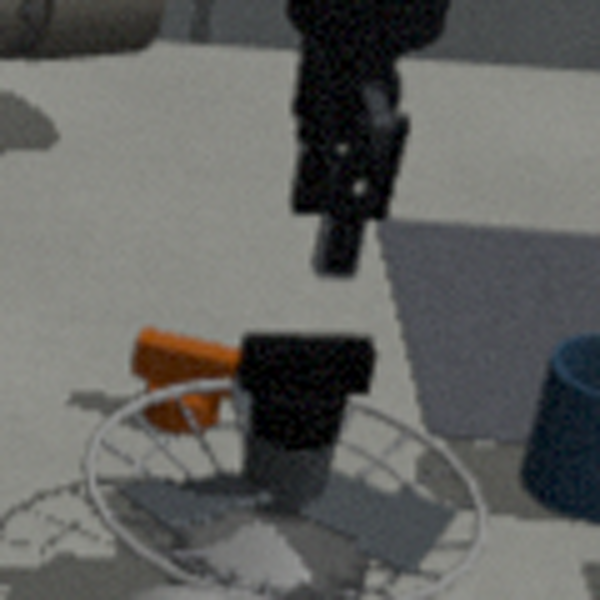

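The fingers hang above the bar: fingertip at crop (337,275), bar top at (307,345). I'll check the lateral alignment by projection.

Run:
```python
from h import *
g=lambda p:(proj('scene',p)-[370,120])*5+2
print('front tip',g([.536+.034,.286+.003,.235]),'bar far edge ctr',g([.526,.286,.176]),'near edge',g([.546,.286,.176]))
print('near top end', g([.546-.0035,.286+.035,.176]),g([.546+.0035,.286-.035,.176]))
```

```text
front tip [333.03828309 276.56106906] bar far edge ctr [300.6371323  330.20220435] near edge [303.90814301 349.69134988]
near top end [370.59264698 351.94472477] [237.35447372 347.44188644]
```

Call:
drive_tool:
  rows:
    - [[0, 0, 0], [0.1, 0.1, -3], 6]
    - [[0, 0, 0], [0.1, 0, -3], 6]
    - [[0, 0, 0], [0, 0, -1.2], 5]
    - [[0, 0, 0], [0, 0, -0.9], 5]
    - [[0, 0, 0], [0, 0, 0], 5]
  force: 20

```text
clock: 2.02
position: [0.5391, 0.287, 0.1615]
ee_rot: [0.0, 0.674, 0.739, 0.0]
contact_force: [-0.3, -0.3, 0.1]
width: 0.0503
gripper_force: 0.0
```

Call:
drive_tool:
  rows:
    - [[0, 0, 0], [0, 0, 0], 0.5]
    - [[0, 0, 0], [0, 0, 0], 0.5]
    - [[0, 0, 0], [0, 0, 0], 0.5]
    - [[0, 0, 0], [0, 0, 0], 0.5]
    - [[0, 0, 0], [0, 0, 0], 0.5]
  force: 20

```text
clock: 2.65
position: [0.5386, 0.2864, 0.1618]
ee_rot: [-0.0, 0.674, 0.739, -0.0]
contact_force: [-4.8, -1.0, 5.4]
width: 0.0197
gripper_force: 19.9
```

Run:
```python
from h import *
s=manip.get_state();print(s)
```

```text
{'clock': 2.65, 'qpos': array([3.74641748e-01, 3.81147411e-01, 1.55275597e+00, 1.86515395e-04,
       1.20862754e+00, 2.82604626e-01]), 'qd': array([-4.03997561e-04,  4.30352165e-04, -7.89182827e-04, -5.06160414e-04,
        9.51474266e-04, -8.85878565e-05]), 'effort': array([-7.98561852e-01, -4.28728259e+01, -2.35780066e+01, -2.51906281e-01,
       -1.73516393e+00, -3.24991776e-02]), 'position': array([0.53863977, 0.28643878, 0.16178364]), 'ee_rot': array([-2.85167694e-04,  6.73854005e-01,  7.38864367e-01, -3.82580805e-04]), 'contact_force': array([-4.75472676, -0.99347368,  5.38557891]), 'moment': array([-0.2517178 ,  0.82023452, -0.05049431]), 'gripper_force': 19.91019755601883, 'width': 0.019689960388236276}
```

Call:
drive_tool:
  rows:
    - [[0, 0, 0], [-0.1, 0, 0.2], 0.5]
    - [[0, 0, -0.1], [0, 0, 0], 0.5]
    - [[0, 0, -0.1], [0, 0, 0], 0.5]
    - [[0, 0, -0.1], [0, 0, 0], 0.5]
    - [[0, 0, -0.1], [0, 0, 0], 0.5]
  force: 35

```text
clock: 3.28
position: [0.5387, 0.2864, 0.1627]
ee_rot: [0.0, 0.808, 0.589, 0.0]
contact_force: [-2.4, -0.8, -0.6]
width: 0.0193
gripper_force: 38.5
```

Run:
```python
from h import *
s=manip.get_state();print(s['contact_force'],s['moment'],s['position'],s['qpos'][[0,5]])
```

```text
[-2.43240282 -0.84502221 -0.60479674] [-0.17926276  0.24316522 -0.00676213] [0.53867078 0.28636318 0.16272787] [0.37498398 0.68645923]
```

Call:
drive_tool:
  rows:
    - [[0, 0, -0.15], [-0.05, 0, 0], 0.5]
    - [[0, 0, -0.15], [0, 0, 0], 0.5]
    - [[0, 0, -0.15], [0, 0, 0], 0.5]
    - [[0, 0, -0.15], [0, 0, 0], 0.5]
    - [[0, 0, -0.15], [0, 0, 0], 0.5]
    - [[0, 0, -0.15], [0, 0, 0], 0.5]
    - [[0, 0, -0.15], [0, 0, 0], 0.5]
    - [[0, 0, -0.15], [0, 0, 0], 0.5]

```text
clock: 4.28
position: [0.5348, 0.2865, 0.1619]
ee_rot: [0.0, 1.0, 0.029, -0.004]
contact_force: [-6.7, 0.5, 0.0]
width: 0.0194
gripper_force: 38.6
```

Call:
drive_tool:
  rows:
    - [[0, 0, -0.12], [0, 0, 0], 0.5]
    - [[0, 0, -0.12], [0, 0, 0], 0.5]
    - [[0, 0, -0.08], [0, 0, 0], 0.5]
    - [[0, 0, 0], [0, 0, 0], 0.5]

```text
clock: 4.78
position: [0.5339, 0.2871, 0.1619]
ee_rot: [0.0, 0.992, -0.129, -0.004]
contact_force: [-6.8, 0.9, 0.5]
width: 0.0191
gripper_force: 38.6
```

Run:
```python
from h import *
s=manip.get_state();print(s['contact_force'],s['moment'],s['position'],s['qpos'][[0,5]],s['width'])
q=s['ee_rot'];a=2*np.arctan2(q[2],q[1])-np.pi/2;print('yaw tool y',a,'bar',a-np.pi/2, 'rel fan',a+.305)
```

```text
[-6.78126161  0.92312745  0.45545043] [0.23730896 1.56166659 0.08187685] [0.53391509 0.28706637 0.16189633] [0.3765824  2.20383597] 0.01913204032342148
yaw tool y -1.8285367010621247 bar -3.399333027857021 rel fan -1.5235367010621248
```

Call:
drive_tool:
  rows:
    - [[0, 0, -0.04], [-0.2, 0, 0], 0.5]
    - [[0, 0, 0], [-0.1, 0, 0], 0.5]
    - [[0, 0, 0], [0, 0, 0.5], 0.5]
    - [[0, 0, 0], [0, 0, 0.5], 0.5]
    - [[0, 0, 0], [0, 0, 0], 0.5]

```text
clock: 5.4
position: [0.5334, 0.2869, 0.1708]
ee_rot: [0.0, 0.989, -0.148, -0.002]
contact_force: [-4.2, 4.0, -16.3]
width: 0.0194
gripper_force: 36.7
```

Run:
```python
from h import *
s=manip.get_state();print(s['contact_force'],s['moment'],s['position'],s['qpos'][[0,5]],s['width'])
```

```text
[ -4.24019225   4.03774202 -16.27943605] [0.72793452 0.5659159  0.04807144] [0.53337343 0.28693804 0.17082912] [0.37769506 2.24503213] 0.019439296658177507
```

Run:
```python
from h import *
im=eyes.get_image('scene')[150:260,370:490]
cv2.imwrite('pics/s2.png',np.clip(cv2.resize(im,None,fx=5,fy=5,interpolation=cv2.INTER_CUBIC).astype(float)*1.8,0,255).astype(np.uint8)[:,:,::-1])
g=lambda p:(proj('scene',p)-[370,150])*5+2
print('skirt bottom front at .120/.129',g([.536+.025,.286,.120]),g([.561,.286,.129]),'bar end top',g([.536+.034,.286-.01,.176]))
```

```text
skirt bottom front at .120/.129 [289.55525136 302.00793151] [292.20428056 288.29529857] bar end top [288.42841262 222.18599315]
```

View pics/s2.png

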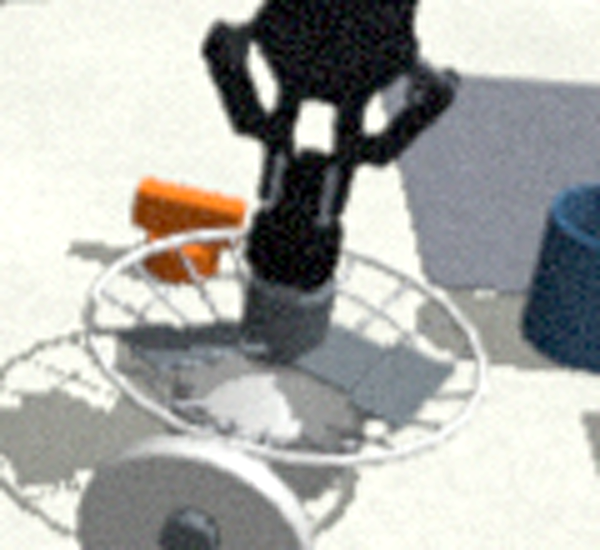

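The nut is off the hub by about 9 mm, with a light gap at crop (290,288), and the blade has not moved. I'll keep lifting with a small lateral correction.

Call:
drive_tool:
  rows:
    - [[0, 0, 0], [-0.1, 0.1, 0.3], 0.5]
    - [[0, 0, 0], [0, 0, 0.5], 0.5]
    - [[0, 0, 0], [0, 0, 0.5], 0.5]
    - [[0, 0, 0], [0, 0, 0], 0.5]
  force: 45

```text
clock: 5.95
position: [0.5367, 0.2877, 0.1897]
ee_rot: [-0.001, 0.989, -0.148, 0.004]
contact_force: [-0.1, 0.2, -2.0]
width: 0.0189
gripper_force: 51.9
```

Call:
drive_tool:
  rows:
    - [[0, 0, 0], [0, 0, 2], 0.5]
    - [[0, 0, 0], [0, 0, 3], 0.5]
    - [[0, 0, 0], [0.5, -2, 1.5], 0.5]
    - [[0, 0, 0], [1, -5, 0], 0.5]
    - [[0, 0, 0], [1, -5, 0], 0.5]
    - [[0, 0, 0], [1, -5, 0], 0.5]
    - [[0, 0, 0], [1, -5, 0], 0.5]
    - [[0, 0, 0], [1, -4.5, 0], 0.5]

```text
clock: 6.95
position: [0.5891, 0.0189, 0.2522]
ee_rot: [0.001, 0.989, -0.149, 0.001]
contact_force: [0.5, 0.4, -1.6]
width: 0.0192
gripper_force: 52.0
```

Call:
drive_tool:
  rows:
    - [[0, 0, 0], [0.8, -3.3, 0], 0.5]
    - [[0, 0, 0], [0, 0, 0], 0.5]
    - [[0, 0, 0], [0, 0, 0], 0.5]

```text
clock: 7.32
position: [0.5965, -0.011, 0.2517]
ee_rot: [-0.0, 0.989, -0.149, 0.0]
contact_force: [-0.7, 0.5, -2.0]
width: 0.0192
gripper_force: 52.0
```

Run:
```python
from h import *
s=manip.get_state();print(s['contact_force'],s['position'],s['qpos'],s['width'])
save('scene','s3.png',(240,120,460,290),3.5)
```

```text
[-0.66892799  0.4879097  -1.95968834] [ 0.5965462  -0.01104016  0.25171128] [-1.35115005e-01  3.03521355e-01  1.44155924e+00  5.10911630e-05
  1.39610780e+00  1.73392965e+00] 0.01915056326067669
```

View pics/s3.png

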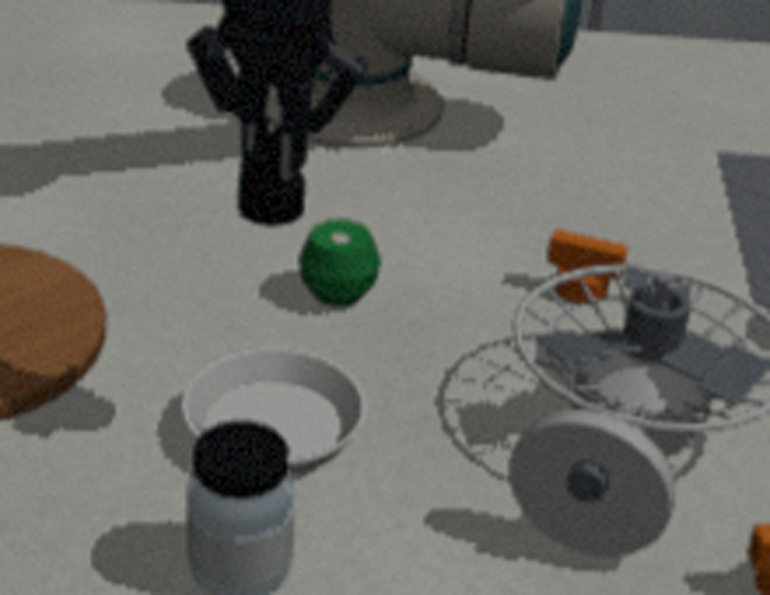

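Call:
drive_tool:
  rows:
    - [[0, 0, 0], [0.3, 0, -5], 0.5]
    - [[0, 0, 0], [0, 0, -5], 0.5]
    - [[0, 0, 0], [0, 0, -5], 0.5]
    - [[0, 0, 0], [0, 0, -3], 0.5]
    - [[0, 0, 0], [0, 0, -0.8], 0.5]
    - [[0, 0, 0], [0, 0, 0], 0.5]

```text
clock: 8.12
position: [0.6002, -0.0098, 0.0638]
ee_rot: [0.0, 0.989, -0.148, 0.0]
contact_force: [0.2, -0.1, -0.7]
width: 0.0192
gripper_force: 52.0
```

Call:
drive_tool:
  rows:
    - [[0, 0, 0], [0, 0, -0.3], 0.5]
    - [[0, 0, 0], [0, 0, -0.3], 0.5]
    - [[0, 0, 0], [0, 0, 0], 0.5]

```text
clock: 8.5
position: [0.5999, -0.0105, 0.0578]
ee_rot: [0.0, 0.989, -0.148, 0.0]
contact_force: [-0.1, 0.3, -0.2]
width: 0.0193
gripper_force: 52.0
```

Call:
drive_tool:
  rows:
    - [[0, 0, 0], [0, 0, -0.3], 0.5]
    - [[0, 0, 0], [0, 0, 0], 0.5]
    - [[0, 0, 0], [0, 0, -0.2], 0.5]
    - [[0, 0, 0], [0, 0, 0], 0.5]

```text
clock: 9.0
position: [0.5996, -0.0104, 0.0521]
ee_rot: [0.0, 0.989, -0.148, -0.0]
contact_force: [-0.6, 0.4, -0.7]
width: 0.019
gripper_force: 52.0
```

Call:
drive_tool:
  rows:
    - [[0, 0, 0], [0, 0, -0.2], 0.5]
    - [[0, 0, 0], [0, 0, 0], 0.5]
    - [[0, 0, 0], [0, 0, -0.1], 0.5]
    - [[0, 0, 0], [0, 0, 0], 0.5]

```text
clock: 9.5
position: [0.5997, -0.0104, 0.0493]
ee_rot: [0.0, 0.989, -0.148, -0.0]
contact_force: [0.4, 0.2, -0.2]
width: 0.0192
gripper_force: 52.0
```

Call:
drive_tool:
  rows:
    - [[0, 0, 0], [0, 0, -0.1], 0.5]
    - [[0, 0, 0], [0, 0, 0], 0.5]
    - [[0, 0, 0], [0, 0, 0], 3]
    - [[0, 0, 0], [0, 0, 0], 5]
    - [[0, 0, 0], [0, 0, 0], 5]
    - [[0, 0, 0], [0, 0, 0], 5]

```text
clock: 10.25
position: [0.5998, -0.0104, 0.0484]
ee_rot: [0.0, 0.989, -0.148, 0.0]
contact_force: [0.2, 1.2, 0.3]
width: 0.0501
gripper_force: 0.0
```

Call:
drive_tool:
  rows:
    - [[0, 0, 0], [0, 0, 2], 5]
    - [[0, 0, 0], [0, 0, 3], 5]
    - [[0, 0, 0], [0, 0, 5], 6]
    - [[0, 0, 0], [0, 0, 5], 6]
    - [[0, 0, 0], [-2, 3, 3], 6]
    - [[0, 0, 0], [-2, 5, 0], 6]
    - [[0, 0, 0], [-1, 5, 0], 7]
    - [[0, 0, 0], [-1, 5, 0], 7]

```text
clock: 11.25
position: [0.5392, 0.1709, 0.2287]
ee_rot: [-0.0, 0.989, -0.148, 0.0]
contact_force: [0.9, -1.3, 0.6]
width: 0.0699
gripper_force: 0.0
```

Run:
```python
from h import *
im=eyes.get_image('top');np.save('t2.npy',im)
A=cv2.resize(im[145:275,170:350],None,fx=4,fy=4,interpolation=cv2.INTER_CUBIC).astype(float)*1.6
cv2.imwrite('pics/t2.png',np.clip(A,0,255).astype(np.uint8)[:,:,::-1])
```

```text
(no output)
```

View pics/t2.png

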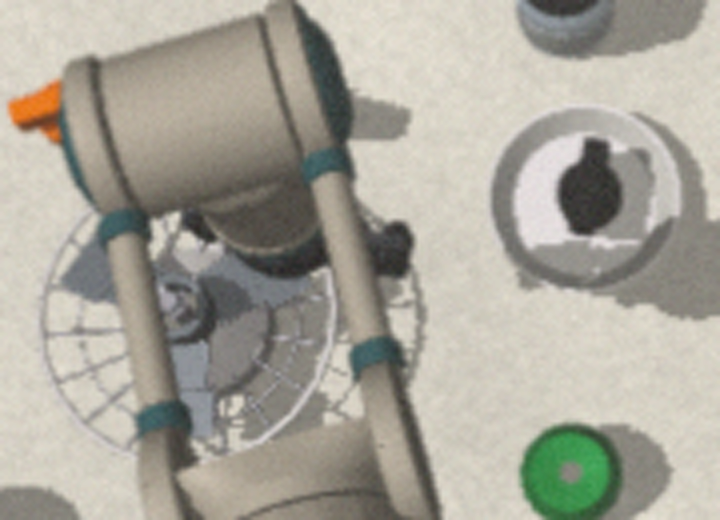

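The nut sits in the dish (bar at crop (592,190)), and the bare hub shows at (182,310). Next is the hub.

Call:
drive_tool:
  rows:
    - [[0, 0, 0], [-0.2, 5, 0], 8]
    - [[0, 0, 0], [-0.2, 5, 0], 8]
    - [[0, 0, 0], [0, 1.4, 0], 8]
    - [[0, 0, 0], [0, 0, -4], 8]
    - [[0, 0, 0], [0, 0, -4], 8]
    - [[0, 0, 0], [0, 0, -3], 8]
    - [[0, 0, 0], [0, 0, -1.3], 8]
    - [[0, 0, 0], [0, 0, 0], 8]

```text
clock: 12.3
position: [0.5357, 0.2829, 0.1049]
ee_rot: [0.001, 0.989, -0.148, -0.001]
contact_force: [0.2, -0.3, 0.6]
width: 0.0802
gripper_force: 0.0
```

Call:
drive_tool:
  rows:
    - [[0, 0, 0], [0, 0, 0], 3]
    - [[0, 0, 0], [0, 0, 0], 3]
    - [[0, 0, 0], [0, 0, 0], 3]
    - [[0, 0, 0], [0, 0, 0], 3]
    - [[0, 0, 0], [0, 0, 0], 3]
  force: 35

```text
clock: 12.92
position: [0.5371, 0.2842, 0.1074]
ee_rot: [-0.001, 0.989, -0.148, 0.002]
contact_force: [0.1, 0.0, 5.9]
width: 0.0472
gripper_force: 36.0
```

Run:
```python
from h import *
s=manip.get_state();print(s['contact_force'],s['moment'],s['position'],s['qpos'],s['width'])
```

```text
[0.06335401 0.02223397 5.89359248] [ 0.05864519 -0.06285205  0.00485092] [0.537091   0.2841517  0.10736547] [ 3.72177250e-01  4.22484694e-01  1.63480833e+00 -3.88936354e-05
  1.08019005e+00  2.24006812e+00] 0.04722448001855904
```

Call:
drive_tool:
  rows:
    - [[0, 0, 0], [0, 0, 0.2], 3]
    - [[0, 0, 0], [0, 0, 1], 3]
    - [[0, 0, 0], [0, 0, 1], 3]
    - [[0, 0, 0], [0, 0, 0], 3]
  force: 40

```text
clock: 13.42
position: [0.5335, 0.2839, 0.1227]
ee_rot: [0.001, 0.989, -0.149, -0.004]
contact_force: [2.8, 4.9, -22.2]
width: 0.047
gripper_force: 51.1
```

Call:
drive_tool:
  rows:
    - [[0, 0, 0], [0, 0.3, -0.3], 3]
    - [[0, 0, 0], [0, 0, 0], 3]
    - [[0, 0, 0], [0, 0, 0], 3]

```text
clock: 13.8
position: [0.5369, 0.2871, 0.1261]
ee_rot: [-0.001, 0.989, -0.148, 0.002]
contact_force: [0.1, 0.2, -0.6]
width: 0.0467
gripper_force: 52.7
```

Run:
```python
from h import *
s=manip.get_state();print(s['contact_force'],s['moment'],s['position'],s['ee_rot'],s['width'])
im=eyes.get_image('scene')[150:260,370:490]
cv2.imwrite('pics/s4.png',np.clip(cv2.resize(im,None,fx=5,fy=5,interpolation=cv2.INTER_CUBIC).astype(float)*1.8,0,255).astype(np.uint8)[:,:,::-1])
```

```text
[ 0.08716748  0.22228888 -0.611406  ] [ 7.91676347e-05 -8.23287835e-03  1.53375972e-02] [0.53690476 0.28710907 0.12607147] [-9.43285343e-04  9.88977480e-01 -1.48055386e-01  1.50235059e-03] 0.04667928872866623
```

View pics/s4.png

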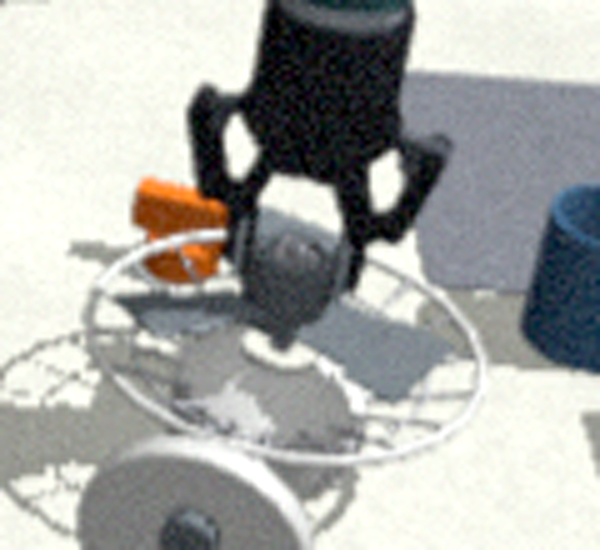

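The blade is up, with the white collar showing beneath at crop (283,350), and the force is now gone. I'll keep lifting.

Call:
drive_tool:
  rows:
    - [[0, 0, 0], [0, 0, 1], 3]
    - [[0, 0, 0], [0, 0, 1], 3]
    - [[0, 0, 0], [0, 0, 0], 3]

```text
clock: 14.22
position: [0.5368, 0.287, 0.1462]
ee_rot: [-0.001, 0.989, -0.148, 0.002]
contact_force: [0.3, -0.6, -0.2]
width: 0.0466
gripper_force: 52.7
```

Call:
drive_tool:
  rows:
    - [[0, 0, 0], [0, 0, 1], 3]
    - [[0, 0, 0], [0, 0, 1], 3]
    - [[0, 0, 0], [0, 0, 1], 3]
    - [[0, 0, 0], [0, 0, 1], 3]
    - [[0, 0, 0], [0, 0, 0], 3]

```text
clock: 14.85
position: [0.5363, 0.2867, 0.1855]
ee_rot: [-0.0, 0.989, -0.148, 0.001]
contact_force: [0.2, 0.9, -0.8]
width: 0.0465
gripper_force: 52.7
```

Call:
drive_tool:
  rows:
    - [[0, 0, 0], [0, 0, 3], 3]
    - [[0, 0, 0], [0, 0, 4], 3]
    - [[0, 0, 0], [0, -2, 1], 3]
    - [[0, 0, 0], [0, -4, 0], 3]
    - [[0, 0, 0], [0, -5, 0], 3]
    - [[0, 0, 0], [0, -5, 0], 3]
    - [[0, 0, 0], [0, -5, 0], 3]
    - [[0, 0, 0], [0, -5, 0], 3]

```text
clock: 15.85
position: [0.5342, 0.0239, 0.2629]
ee_rot: [0.001, 0.989, -0.148, -0.001]
contact_force: [1.3, 0.1, -0.4]
width: 0.047
gripper_force: 52.7
```

Call:
drive_tool:
  rows:
    - [[0, 0, 0], [-0.4, -5, 0], 3]
    - [[0, 0, 0], [-0.4, -5, 0], 3]
    - [[0, 0, 0], [-0.4, -5, 0], 3]
    - [[0, 0, 0], [-0.4, -5, 0], 3]
    - [[0, 0, 0], [-0.4, -5, 0], 3]
    - [[0, 0, 0], [0, -4, 0], 3]
    - [[0, 0, 0], [0, -3, 0], 3]
    - [[0, 0, 0], [0, 0, 0], 3]

```text
clock: 16.85
position: [0.5139, -0.2959, 0.2624]
ee_rot: [-0.0, 0.989, -0.15, -0.002]
contact_force: [0.1, 1.3, -1.1]
width: 0.047
gripper_force: 52.7
```

Call:
drive_tool:
  rows:
    - [[0, 0, 0], [0, 0, -3], 3]
    - [[0, 0, 0], [0, 0, -3], 3]
    - [[0, 0, 0], [0, 0, -3], 3]
    - [[0, 0, 0], [0, 0, -3], 3]
    - [[0, 0, 0], [0, 0, -3], 3]
    - [[0, 0, 0], [0, 0, -1], 3]
    - [[0, 0, 0], [0, 0, 0], 3]

```text
clock: 17.73
position: [0.5151, -0.2927, 0.1038]
ee_rot: [-0.0, 0.989, -0.148, -0.001]
contact_force: [-0.7, -0.3, -0.3]
width: 0.0468
gripper_force: 52.7
```

Run:
```python
from h import *
s=manip.get_state();print(s['contact_force'],s['position'],s['width'])
a=eyes.get_image('scene')[140:260,150:310]; b=eyes.get_image('top')[150:270,340:500]
A=[np.clip(cv2.resize(x,None,fx=2.5,fy=2.5,interpolation=cv2.INTER_CUBIC).astype(float)*1.6,0,255).astype(np.uint8) for x in (a,b)]
cv2.imwrite('pics/p.png',np.hstack(A)[:,:,::-1])
```

```text
[-0.68522773 -0.31565175 -0.28095847] [ 0.51513758 -0.29270518  0.10382   ] 0.046829906332576235
```

View pics/p.png

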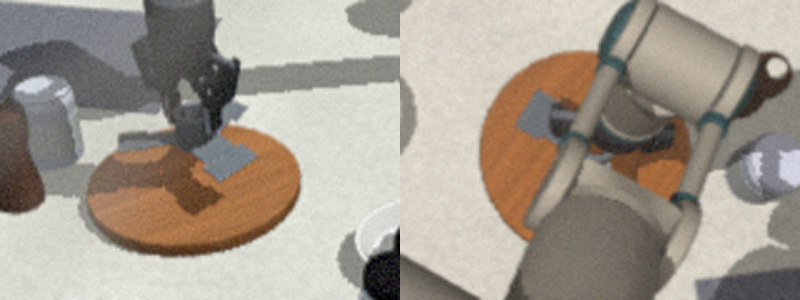

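The blade is held level over the board: hub at left-panel (190,125), tips within the board's outline. I'll shift it 7 mm to the middle and lower gently.

Call:
drive_tool:
  rows:
    - [[0, 0, 0], [0.1, -0.7, 0], 3]
    - [[0, 0, 0], [0, 0, -1.5], 3]
    - [[0, 0, 0], [0, 0, -1.5], 3]
    - [[0, 0, 0], [0, 0, -0.8], 3]
    - [[0, 0, 0], [0, 0, 0], 3]

```text
clock: 18.45
position: [0.5161, -0.2999, 0.065]
ee_rot: [-0.001, 0.989, -0.148, -0.001]
contact_force: [1.1, -0.8, -0.4]
width: 0.0467
gripper_force: 52.7
```

Call:
drive_tool:
  rows:
    - [[0, 0, 0], [0, 0, -0.2], 3]
    - [[0, 0, 0], [0, 0, 0], 3]
    - [[0, 0, 0], [0, 0, -0.2], 3]
    - [[0, 0, 0], [0, 0, 0], 3]

```text
clock: 18.95
position: [0.5168, -0.3004, 0.0624]
ee_rot: [0.0, 0.989, -0.148, 0.0]
contact_force: [0.6, 0.1, -1.1]
width: 0.0467
gripper_force: 52.7
```

Call:
drive_tool:
  rows:
    - [[0, 0, 0], [0, 0, -0.2], 3]
    - [[0, 0, 0], [0, 0, 0], 3]
    - [[0, 0, 0], [0, 0, -0.1], 3]
    - [[0, 0, 0], [0, 0, 0], 3]

```text
clock: 19.45
position: [0.5168, -0.3004, 0.0592]
ee_rot: [0.0, 0.989, -0.148, -0.0]
contact_force: [-1.4, 0.3, -0.6]
width: 0.0468
gripper_force: 52.7
```

Call:
drive_tool:
  rows:
    - [[0, 0, 0], [0, 0, -0.2], 3]
    - [[0, 0, 0], [0, 0, 0], 3]
    - [[0, 0, 0], [0, 0, -0.1], 3]
    - [[0, 0, 0], [0, 0, 0], 3]

```text
clock: 19.95
position: [0.5167, -0.3004, 0.0563]
ee_rot: [0.0, 0.989, -0.148, -0.0]
contact_force: [-0.1, 0.3, -0.8]
width: 0.0469
gripper_force: 52.7
```

Call:
drive_tool:
  rows:
    - [[0, 0, 0], [0, 0, -0.1], 3]
    - [[0, 0, 0], [0, 0, 0], 3]
    - [[0, 0, 0], [0, 0, -0.1], 3]
    - [[0, 0, 0], [0, 0, 0], 3]

```text
clock: 20.45
position: [0.5167, -0.3004, 0.0542]
ee_rot: [-0.0, 0.989, -0.148, -0.0]
contact_force: [0.1, -0.4, -0.2]
width: 0.047
gripper_force: 52.7
```

Call:
drive_tool:
  rows:
    - [[0, 0, 0], [0, 0, -0.1], 3]
    - [[0, 0, 0], [0, 0, 0], 3]
    - [[0, 0, 0], [0, 0, -0.1], 3]
    - [[0, 0, 0], [0, 0, 0], 3]

```text
clock: 20.95
position: [0.5171, -0.3006, 0.0538]
ee_rot: [0.0, 0.989, -0.148, 0.001]
contact_force: [-1.5, 1.7, 9.1]
width: 0.0469
gripper_force: 53.5
```

Call:
drive_tool:
  rows:
    - [[0, 0, 0], [0, 0, -0.1], 3]
    - [[0, 0, 0], [0, 0, 0], 3]

```text
clock: 21.2
position: [0.5172, -0.3007, 0.0538]
ee_rot: [0.0, 0.989, -0.148, 0.001]
contact_force: [-3.1, 1.2, 15.3]
width: 0.0466
gripper_force: 53.9
```

Call:
drive_tool:
  rows:
    - [[0, 0, 0], [0, 0, 0.2], 3]
    - [[0, 0, 0], [0, 0, 0], 4.9]
    - [[0, 0, 0], [0, 0, 0], 5.2]
    - [[0, 0, 0], [0, 0, 0], 7]
    - [[0, 0, 0], [0, 0, 0], 7]
    - [[0, 0, 0], [0, 0, 0], 7]
  force: 20

```text
clock: 21.95
position: [0.5168, -0.3004, 0.0532]
ee_rot: [0.0, 0.989, -0.148, -0.0]
contact_force: [-0.1, -0.3, -0.4]
width: 0.0702
gripper_force: 0.0
```

Call:
drive_tool:
  rows:
    - [[0, 0, 0], [0, 0, 1], 7]
    - [[0, 0, 0], [0, 0, 2], 7]
    - [[0, 0, 0], [0, 0, 5], 7]
    - [[0, 0, 0], [0, 0, 5], 7]
    - [[0, 0, 0], [0, 3, 4], 7]
    - [[0, 0, 0], [0, 5, 3], 7]
    - [[0, 0, 0], [0, 5, 0], 7]
    - [[0, 0, 0], [0, 5, 0], 7]

```text
clock: 22.95
position: [0.5168, -0.119, 0.2549]
ee_rot: [0.0, 0.989, -0.148, 0.001]
contact_force: [0.3, -0.2, -0.3]
width: 0.07
gripper_force: 0.0
```

Call:
drive_tool:
  rows:
    - [[0, 0, 0], [0, 5, 0], 7]
    - [[0, 0, 0], [0, 5, 0], 7]
    - [[0, 0, 0], [0, 5, 0], 7]
    - [[0, 0, 0], [0, 0, 0], 7]
    - [[0, 0, 0], [0, 0, 0], 7]

```text
clock: 23.58
position: [0.5168, 0.0292, 0.2539]
ee_rot: [0.0, 0.989, -0.148, 0.0]
contact_force: [-0.2, 0.3, -0.1]
width: 0.0697
gripper_force: 0.0
```

Run:
```python
from h import *
im=eyes.get_image('top');cv2.imwrite('pics/f.png',im[:,:,::-1])
hsv=cv2.cvtColor(im,cv2.COLOR_RGB2HSV)
# low-saturation, bluish-grey blade pixels inside the board's disc
c=proj('top',[.5165,-.3,.02]);yy,xx=np.mgrid[:400,:640];r=np.hypot(xx-c[0],yy-c[1])
m=((r<39)&(im[:,:,2].astype(int)>=im[:,:,0]-5)).astype(np.uint8)
m=cv2.morphologyEx(m,cv2.MORPH_OPEN,np.ones((2,2),np.uint8))
p=np.argwhere(m)[:,::-1].astype(np.float32)
q=np.array([cast('top',x,.03)[:2] for x in p],np.float32)
print(len(p),cv2.minEnclosingCircle(q))
for i in range(int(c[1])-42,int(c[1])+43,2): print(''.join('#' if v else '.' for v in m[i,int(c[0])-42:int(c[0])+43]))
```

```text
1050 ((0.5120625495910645, -0.3060131072998047), 0.09091012179851532)
.....................................................................................
.....................................................................................
.....................................................................................
.....................................................................................
.....................................................................................
.....................................................................................
.....................................................................................
.....................................................................................
.....................................................................................
.....................................................................................
.....................................................................................
.......................##...........................................................
[... 1967 characters left out ...]
............
.....................................#################...............................
.........................................#############...............................
.....................................................................................
.....................................................................................
.....................................................................................
.....................................................................................
.....................................................................................
.....................................................................................
```

The blade lies flat on the board. Its fitted radius is 91 mm against the true 90 mm, its centre is within 8 mm of the board's, and no tip overhangs.

```bash
python3 -c "
from rig import job
print(job.sign_off())"
```

```text
the job is handed in; nothing more can be done
None
```

The job is handed in: the black nut is in the white dish, and the blade lies flat, hub up, within 8 mm of the middle of the round board with no tip overhanging.

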